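Seat the contact cover on the test jig's hidden pin and hold it pressed

ROBOT

A 6-joint arm with a two-finger parallel gripper is mounted at the origin on a cart in front of the work surface, level with it; the furniture and walls round the work are solid. World frame = base frame: x ahead of the robot, y to its left, z up, the work surface at z = 0. Lengths are in m, angles in rad, forces in N, time in s.
With the tool pointing down it reaches from about 0.3 to 0.95 m from the base axis. Payload 3.1 kg.
Tool frame: the origin (TCP) lies midway between the tips of the shut fingers; the grasp point (between the pads) lies manip.grasp_offset behind it (manip.grasp_offset is the distance from the TCP to the grasp point, in m); z points along the fingers, y is the line along which they close (so a half turn about z gives the same grasp; the last joint's range is limited). The gripper opens to 85 mm and grips with 20 to 120 N. Pads are 22 mm wide; open, the fingers measure 114 mm over their backs; the gripper's body (76 mm by 85 mm) begins 54 mm behind the grasp point. The pads swing forward as they close: fully open they stand 13 mm farther back than shut.
Start: joints at [-1.397, 0.308, 1.634, -0, 1.2, -0.07], TCP at [0.151, -0.607, 0.231] pointing down, gripper open.
Joint ranges: [-3.06, 3.06], [-0.79, 1.96], [0.05, 2.63], [-1.19, 4.34], [0.05, 2.64], [-2.94, 2.94]. Speed limits (rad/s): [2.79, 2.79, 3.14, 3.14, 3.14, 3.14].

INTERFACE

Orientations are given as [roll, pitch, yaw] about the fixed x, y, z axes, in that order (R = Rz(yaw) Ry(pitch) Rx(roll)).
In Python, from plant import manip gives the robot as it stands. Calls block until the motion is done:
- manip.move_to(position, orientation): joint-space move of the TCP to a pose.
- manip.move_straight(position, ori=None, v=0.15, stop_force=None): straight line of the TCP; ori=None keeps the orientation; v is the mean speed in m/s. With stop_force (N) it stops when the force on the tool has changed by that much, and returns True; else False.
- manip.move_joints(angles): joint-space move.
- manip.set_gripper(opening): finger opening in m; the grip force is fixed at half the most; returns when the fingers have stopped.
- manip.dwell(seconds).
- manip.inverse_kinematics(position, orientation): joint angles nearest the present ones, or None.
- manip.read_state(): the state.
- manip.snapshot(name): name is "scene" or "top" or "wrist"; returns a dict with "pixels" (480x640x3 uint8, blue, green, red), "fx", "fy", "cx", "cy" (pixels), "world_to_cam" (4x4, takes a point from world to camera coordinates). Camera axes: x right, y down, z forward; pixel columns grow to the right and rows downward; lengths in m; the calibration is good to about 2 mm. The wrist camera is an equidistant fisheye: a pixel r from the principal point sees the ray r / f radians off the axis. A picture is of the moment at which its call begins. There is no depth.
A pose or a line that the arm cannot do raises manip.IKError and nothing moves.
- manip.job_done(): hands the job in; it is judged then, once.
Trained networks look in the newest picture that a camera, given by its name, has taken for a name from the list of things; names that differ only in an ending like _2 or _b are one class to them, and where a whole thing is asked for, a point or a joint stands for the part that bears it (a point fixed in the world has none). Each returns a list of dicts, best first, with "conf" (0 to 1); they miss things now and then, are a little off and sometimes report something else, mostly with a low value. They report only what shows in the picture. A call takes as long as a camera call.
- manip.search_frame(camera, target): "at" ([column, row] in pixels, amid what is visible of it).
- manip.cut_out(camera, target): "pixels" (480x640 bool, what is visible of it) and "at" ([column, row] in pixels, amid what is visible of it).
The state is a dict: "t": time; "q": joint angles; "qvel": joint speeds; "joint_torque": joint torques, N m; "eef_pos": TCP position; "eef_rot": TCP orientation; "contact_force": force on the tool from outside, world axes, zero at the start; "moment": the same for the moment, N m; "width": finger opening in m; "grip_force": force on a finger pad.
Only numpy, scipy, OpenCV 4.12 (cv2) and the standard library are available. Lean on these libraries where they do the work, as an engineer would, in place of code of your own. Each camera call takes 0.05 s, during which the arm holds its last target. There are 200 camera calls.

TASK

Pick up the loose contact cover by its block handle, lay it lengthwise between the two side fences of the test jig and feel for the locating pin, sliding the cover along as far as needed until the hidden slot in its underside drops over it. Then press it straight down until the sprung contact bed under it reaches the bottom of its travel, and finish like that: still gripping the handle and holding the cover pressed down for the test. Leave the other things on the desk where they are.

Things in the scene. Friction and masses are not known exactly. Their poses are not given: they have to be found in the camera images.
- jig: Test jig, fixed: aluminium plate 206 x 112 x 8 mm. Origin: on the desk under the middle of its channel; x along the channel (plate from x = -68 to +138 mm), z up. Side fences along x (-65 to +65 mm), 66 mm apart inside, tops at z = 42 mm, open at both ends. Between them the sprung bed: two black rails beside a 22 mm slot, tops at z = 26 mm unpressed. A circuit board lies at x = 70 to 130 mm, top z = 28 mm
- slot_mid (a point): Middle of the jig's slot, above the jig's origin at pin-tip height (z = 34 mm); axes as the jig. One upright round locating pin stands in the slot on y = 0: 10 mm across, tapered to 6 mm over its last 3.5 mm, tip 8 mm above the unpressed bed. It does not move, but was set anywhere from x = -18 to +18 mm of this point: its own place is not reported
- bed (a joint): Travel of the sprung contact bed, m: 0 up, 0.006 at the bottom stop (moves straight down). The spring pushes back with about 4 N at the start and 13 N at the bottom
- cover_grip (a point): Contact cover (loose, 0.16 to 0.26 kg, flat on the desk): grey block 90 (x) x 60 (y) x 19 mm; on its middle an upright black handle 24 (x) x 44 (y) x 38 mm tall. This point: middle of the handle, 42 mm above the underside, 15 mm below the top; axes as the cover. In the jig it is 76 mm above the desk riding on the pin's tip, 68 mm when dropped on, 62 mm when fully pressed
- cover_slot (a point): Centre of the cover's underside, right under its handle: here is the hidden blind slot for the pin, 13 mm along the cover's x, 20 mm along y, 16 mm deep. The cover is the same after half a turn
- heat_sink: Bystander: a finned aluminium heat sink, 45 x 45 x 23 mm; origin under its centre
- screwdriver: Bystander: a small screwdriver, 135 mm long, 15 mm thick, lying down; origin under its middle
- multimeter: Bystander: a hand multimeter, 145 x 70 x 43 mm, lying; origin under its centre

How it is judged:
On the way, in this order (a step that is already met when the one before it is completed fails the run):
1. the cover is lifted off the desk by the gripper (height (world z) of cover_grip above 0.08 m and contact force between the fingers and cover above 1 N), for 0.1 s.
2. the cover lies in the jig's channel and has dropped over the pin (z of cover_grip in the frame of jig below 0.0705 m and x of cover_grip in the frame of jig between -0.023 and 0.023 m and y of cover_grip in the frame of jig between -0.006 and 0.006 m and angle between cover_grip's own z axis and vertical below 0.07 rad and angle between the x axis of cover_grip and the x axis of jig, either way round below 0.12 rad), for 0.1 s.
At the end, for the whole second after the job is handed in: The cover sits on the pin, flat (within 4 degrees) and square (within 7 degrees) between the fences, its handle point at most 64.8 mm above the desk, and the gripper, still holding the handle, keeps the contact bed pressed at least 4.5 of its 6 mm, at rest (value of joint bed above 0.0045 m and z of cover_grip in the frame of jig between 0.058 and 0.0648 m and x of cover_grip in the frame of jig between -0.023 and 0.023 m and y of cover_grip in the frame of jig between -0.006 and 0.006 m and angle between cover_grip's own z axis and vertical below 0.07 rad and angle between the x axis of cover_grip and the x axis of jig, either way round below 0.12 rad and contact force between the fingers and cover above 1 N and linear speed of cover below 0.02 m/s); the arm keeps its last pose, push and grip.
It fails at once if a bystander is moved by more than 3 cm (distance of any of heat_sink, screwdriver, multimeter from where it was at the start of the episode above 0.03 m).
It also fails if it takes over 51 s, if anything falls off the work surface, if the arm or the gripper's body presses on something with over 40 N, if the wrist force passes 120 N, or if a joint passes its speed limit or range.

## Working session

There is one attempt and no reset: what is moved stays moved. The work goes in short steps, each a Python script; the robot and the scene stay as the last script left them, time stands still between calls to the robot, and variables do not carry over. Pictures are saved under pics/ and viewed, at most 10 in all, crops included, and the job is handed in when it is done.

```bash
mkdir -p pics; cat > h.py <<'E'
import numpy as np, cv2
from plant import manip
def ray(s,px):
    T=np.array(s["world_to_cam"]);R=T[:3,:3];c=-R.T@T[:3,3]
    a=np.array([(px[0]-s["cx"])/s["fx"],(px[1]-s["cy"])/s["fy"]])
    if s.get("fish"):
        r=np.hypot(*a); d=np.array([*(a/r*np.sin(r) if r>0 else a),np.cos(r)])
    else: d=np.array([a[0],a[1],1.])
    return c,R.T@d
def onz(s,px,z):
    c,d=ray(s,px); return c+d*(z-c[2])/d[2]
def snap(n):
    s=dict(manip.snapshot(n)); s["fish"]=n=="wrist"; return s
E
python3 - <<'E'
from h import *
print(manip.grasp_offset, manip.read_state())
for n in("top","scene"):
    s=snap(n);im=s["pixels"].copy()
    for t,z in(("jig",.02),("cover_grip",.04),("heat_sink",.02),("screwdriver",.01),("multimeter",.04)):
        for r in manip.cut_out(n,t)[:2]:
            m=r["pixels"].astype(np.uint8)
            if r["conf"]<.3: continue
            rr=cv2.minAreaRect(cv2.findNonZero(m))
            print(n,t,round(r["conf"],2),r["at"],onz(s,r["at"],z).round(3),m.sum(),rr)
            c,_=cv2.findContours(m,0,2);cv2.drawContours(im,c,-1,(0,0,255),1)
    cv2.imwrite(f"pics/{n}0.png",im); cv2.imwrite(f"{n}0raw.png",s["pixels"])
    print(n,ray(s,(320,240)))
E
```

```text
0.0187 {'t': 0.0, 'q': array([-1.39669460e+00,  3.09013708e-01,  1.63521285e+00, -7.96516598e-06,
        1.19974500e+00, -6.97372668e-02]), 'qvel': array([-0.00100804, -0.00151627, -0.00196573, -0.00166043, -0.0006501 ,
        0.00029733]), 'joint_torque': array([-1.14938724e-03, -4.15256739e+01, -2.76663959e+01, -3.18851608e-04,
        1.01640145e-02, -4.13806632e-06]), 'eef_pos': array([ 0.15069459, -0.60568466,  0.23002917]), 'eef_rot': array([-3.13921902e+00, -1.58365143e-04,  2.43841699e-01]), 'contact_force': array([ 0.21983363,  0.19376695, -1.11341555]), 'moment': array([-0.06367854,  0.04941853, -0.00273821]), 'grip_force': 0.0, 'width': 0.08561045940963223}
top jig 0.56 [270.7, 232.4] [0.519 0.199 0.02 ] 5400 ((268.3865966796875, 234.21633911132812), (55.41135025024414, 101.00535583496094), 12.72435474395752)
top jig 0.5 [474.3, 226.4] [ 0.529 -0.213  0.02 ] 1451 ((473.5, 227.0), (44.0, 33.0), 90.0)
top cover_grip 0.94 [473.3, 227.7] [ 0.524 -0.205  0.04 ] 1510 ((473.5, 227.5), (45.0, 35.0), 90.0)
top heat_sink 0.78 [363.3, 254.4] [0.473 0.012 0.02 ] 468 ((363.8823547363
[... 712 characters left out ...]
2 ] 4462 ((282.8856201171875, 286.5113830566406), (88.22200012207031, 61.74332046508789), 61.11341857910156)
scene cover_grip 0.65 [421.9, 209.2] [ 0.493 -0.175  0.04 ] 899 ((420.2808837890625, 208.44943237304688), (33.07193374633789, 36.251930236816406), 57.9946174621582)
scene heat_sink 0.64 [367.4, 257.5] [0.46  0.028 0.02 ] 512 ((369.9310302734375, 253.6724090576172), (27.11151885986328, 22.09774398803711), 21.801406860351562)
scene multimeter 0.68 [294.4, 284.5] [0.468 0.205 0.04 ] 1104 ((289.6051025390625, 289.44268798828125), (56.903594970703125, 34.3177375793457), 61.38954162597656)
scene (array([-0.01891678,  0.54257883,  0.55792975]), array([ 0.63167879, -0.51548002, -0.57918287]))
```

```bash
python3 -c "
import cv2
im=cv2.imread('top0raw.png')[150:330,120:540]
cv2.imwrite('pics/top0c.png',cv2.resize(im,(798,342),interpolation=3))"
```

```text
(no output)
```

View pics/top0c.png

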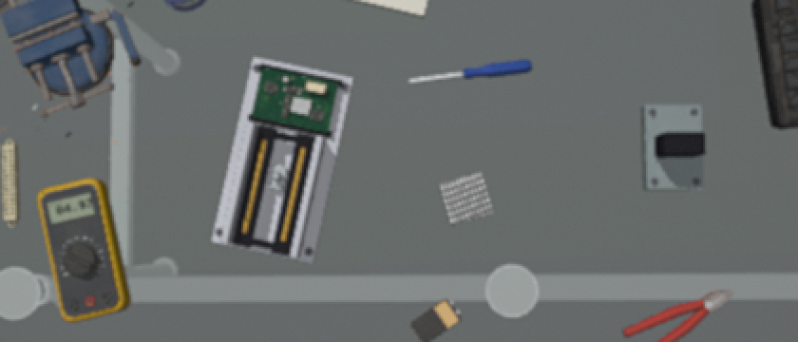

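The crop shows the jig with its board at the far end, tilted about 12°. The cover lies long side along world x at full-image pixel (474,227), with its handle long side along y. The heat sink, screwdriver and multimeter are clear of both. Next I'll take a close look at each with the wrist camera.

```bash
python3 - <<'E'
from h import *
s=snap("top")
P=[onz(s,(120+u/1.9,150+v/1.9),.008) for u,v in((252,58),(352,78),(312,260),(212,240))]
P=np.array(P)[:,:2];print(P.round(3),np.linalg.norm(P-np.roll(P,-1,0),axis=1).round(3))
ex=(P[0]+P[1]-P[2]-P[3]);yaw=np.arctan2(ex[1],ex[0]);e=ex/np.linalg.norm(ex)
o=P.mean(0)-.035*e;print("jig",o.round(3),yaw)
# tool y along world x: yaw=pi/2 for roll=pi ; choose yaw nearest reach
for nm,p,y in(("c",[.52,-.205,.24],np.pi/2),("j",[*o,.26],yaw+np.pi/2)):
    q=[manip.inverse_kinematics(p,[np.pi,0,a]) for a in(y,y-np.pi)]
    print(nm,q)
    k=min((i for i in(0,1) if q[i] is not None),key=lambda i:abs(q[i][5]))
    manip.move_to(p,[np.pi,0,(y,y-np.pi)[k]])
    w=snap("wrist");np.save(f"w_{nm}.npy",w,allow_pickle=True)
    cv2.imwrite(f"pics/w_{nm}.png",w["pixels"])
    for t in("cover_grip","jig"):
        for r in manip.cut_out("wrist",t)[:1]: print(t,r["conf"],r["at"],r["pixels"].sum(),onz(w,r["at"],.02).round(3))
st=manip.read_state();print(st["t"],st["eef_pos"],st["eef_rot"],st["q"])
E
```

```text
[[0.628 0.238]
 [0.605 0.129]
 [0.408 0.173]
 [0.43  0.28 ]] [0.111 0.201 0.11  0.202]
jig [0.484 0.213] -0.2133981750742283
c [array([-0.45342631,  0.1733502 ,  1.78271245,  0.        ,  1.18553   ,
       -0.45342631]), array([-4.53426309e-01,  1.73350204e-01,  1.78271245e+00, -4.44089210e-16,
        1.18553000e+00,  2.68816634e+00])]
cover_grip 0.92 [328.1, 208.2] 5513 [ 0.525 -0.211  0.02 ]
j [array([ 3.31972096e-01,  9.43354884e-02,  1.83049127e+00, -4.44089210e-16,
        1.21676589e+00,  5.45370271e-01]), array([ 0.3319721 ,  0.09433549,  1.83049127,  0.        ,  1.21676589,
       -2.59622238])]
jig 0.65 [353.6, 196.3] 18330 [0.516 0.209 0.02 ]
4.4667 [0.48405378 0.21179625 0.2598908 ] [-3.14154911e+00  2.53258727e-04  1.35575841e+00] [ 3.30143398e-01  9.46002420e-02  1.83042849e+00 -2.06792039e-04
  1.21673249e+00  5.45253035e-01]
```

View pics/w_c.png

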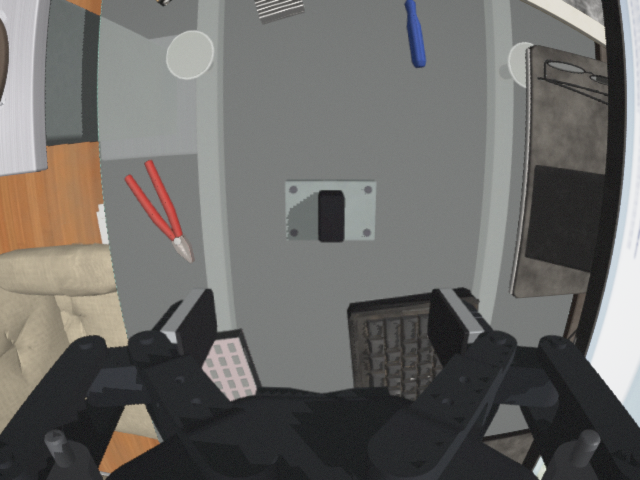

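View pics/w_j.png

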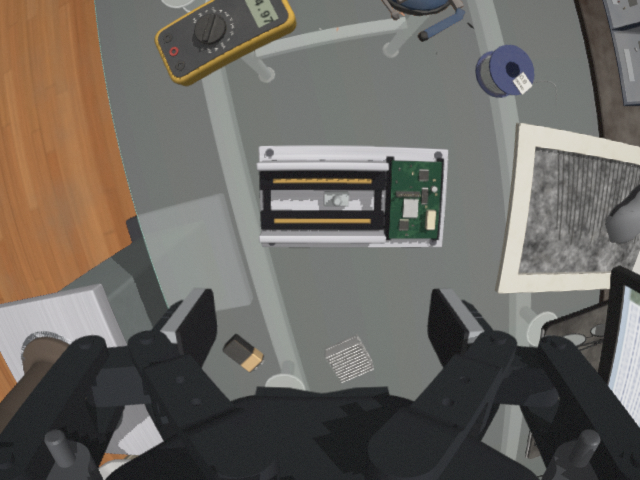

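The first picture shows the cover centred near (331,210), with its corners about (286,181), (376,181), (376,240) and (286,240). The second shows the jig plate with corners about (260,147), (447,150), (442,247) and (261,242), and something that looks like the pin near (340,200). I'll measure both and zoom in on the slot.

```bash
python3 - <<'E'
from h import *
def fit(nm,px,z):
    w=np.load(f"w_{nm}.npy",allow_pickle=True).item()
    P=np.array([onz(w,p,z) for p in px])[:,:2]
    print(nm,P.round(4).tolist(),np.linalg.norm(P-np.roll(P,-1,0),axis=1).round(4),"mid",P.mean(0).round(4))
    for a,b in((0,1),(3,2)): print(" ang",np.arctan2(*(P[b]-P[a])[::-1]).round(3))
    return w
fit("c",((286,181),(376,181),(376,240),(286,240)),.019)
fit("c",((293,190),(368,189),(367,233),(292,233)),.019)
fit("c",((320,190),(343,190),(344,242),(319,242)),.05)
w=fit("j",((260,147),(447,150),(442,247),(261,242)),.008)
fit("j",((261,167),(386,166),(386,240),(262,240)),.042)
for p in((340,200),(330,200),(345,200)): print(p,onz(w,p,.034).round(4))
c=w["pixels"][140:255,250:455];cv2.imwrite("pics/jc.png",cv2.resize(c,(795,446),interpolation=cv2.INTER_CUBIC))
w=np.load("w_c.npy",allow_pickle=True).item()
c=w["pixels"][170:250,270:390];cv2.imwrite("pics/cc.png",cv2.resize(c,(600,400),interpolation=cv2.INTER_CUBIC))
E
```

```text
c [[0.4836, -0.1834], [0.5725, -0.1833], [0.5744, -0.2439], [0.4823, -0.2438]] [0.0888 0.0607 0.0921 0.0605] mid [ 0.5282 -0.2136]
 ang 0.001
 ang -0.001
c [[0.4904, -0.1924], [0.5647, -0.1914], [0.5648, -0.2365], [0.4886, -0.2364]] [0.0742 0.0451 0.0762 0.044 ] mid [ 0.5271 -0.2142]
 ang 0.014
 ang -0.001
c [[0.5173, -0.1879], [0.5381, -0.1879], [0.5396, -0.2368], [0.5162, -0.2368]] [0.0208 0.0489 0.0233 0.0489] mid [ 0.5278 -0.2124]
 ang 0.001
 ang -0.002
j [[0.4308, 0.2804], [0.6284, 0.2368], [0.6064, 0.1284], [0.4062, 0.1783]] [0.2024 0.1107 0.2064 0.105 ] mid [0.518 0.206]
 ang -0.217
 ang -0.244
j [[0.4329, 0.2608], [0.5524, 0.2359], [0.5391, 0.1619], [0.4156, 0.1887]] [0.1221 0.0752 0.1263 0.0741] mid [0.485  0.2118]
 ang -0.206
 ang -0.214
(340, 200) [0.5014 0.2106 0.034 ]
(330, 200) [0.4916 0.2127 0.034 ]
(345, 200) [0.5064 0.2095 0.034 ]
```

View pics/jc.png

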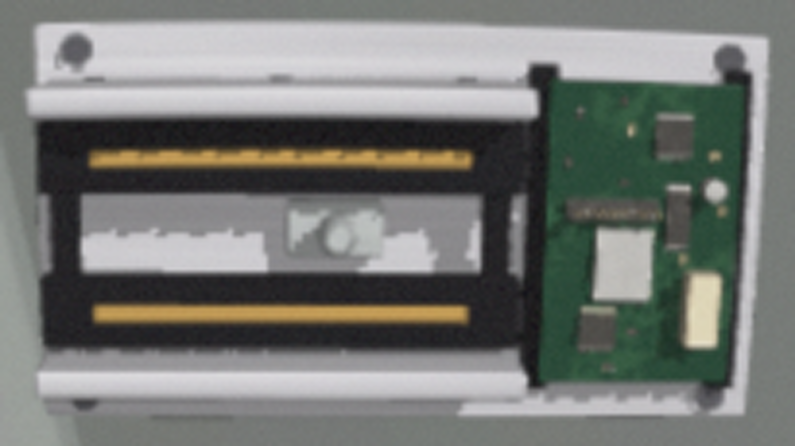

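View pics/cc.png

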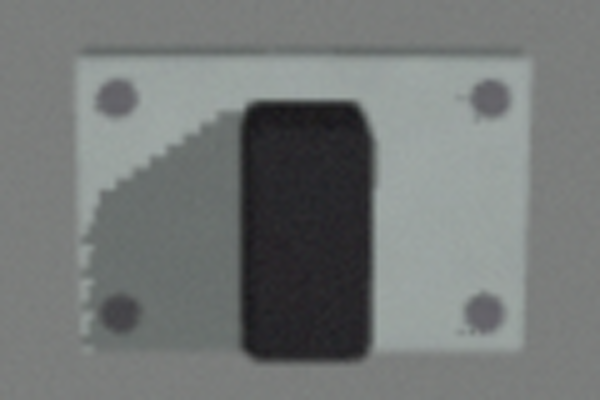

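The pin is plainly visible at crop (343,235), which is wrist pixel (338.4,200.6). The cover is square to the image. I'll refine the channel line, then grasp and lift.

```bash
python3 - <<'E'
from h import *
w=np.load("w_j.npy",allow_pickle=True).item()
f=lambda u,v,z:onz(w,(250+(u+.5)/3.878-.5,140+(v+.5)/3.878-.5),z)[:2]
L=[((28,88),(537,88)),((32,117),(537,117)),((40,370),(527,370)),((40,397),(527,397))]
Q=[[f(*a,.042),f(*b,.042)] for a,b in L]
for a,b in Q: print(a.round(4),b.round(4),np.linalg.norm(b-a).round(4),np.arctan2(*(b-a)[::-1]).round(4))
for i,j in((0,3),(1,2)):
    m=[(Q[i][k]+Q[j][k])/2 for k in(0,1)];print("mid",((m[0]+m[1])/2).round(4),np.arctan2(*(m[1]-m[0])[::-1]).round(4),[np.linalg.norm(Q[i][k]-Q[j][k]).round(4) for k in(0,1)])
# bed rails (z=.026): gold strips
G=[f(90,160,.026),f(472,160,.026),f(467,314,.026),f(93,314,.026)];print("bed mid",np.mean(G,0).round(4),np.arctan2(*((G[1]+G[2]-G[0]-G[3]))[::-1]).round(4))
print("pin tip",f(341,237,.034).round(4))
r=[np.pi,0,np.pi/2];x,y=.528,-.2135
manip.move_to([x,y,.13],r)
manip.move_straight([x,y,.022],v=.08,stop_force=15)
print(manip.read_state()["eef_pos"]);manip.set_gripper(0.0)
st=manip.read_state();print(st["width"],st["grip_force"],st["eef_pos"])
manip.move_straight([x,y,.14],v=.12)
s=snap("wrist");np.save("w_g.npy",s,allow_pickle=True);cv2.imwrite("pics/w_g.png",s["pixels"])
st=manip.read_state();print(st["t"],st["width"],st["grip_force"],st["contact_force"],st["eef_pos"])
E
```

```text
[0.43   0.2663] [0.5551 0.2391] 0.1281 -0.214
[0.4292 0.2589] [0.5538 0.2318] 0.1274 -0.2138
[0.4149 0.1942] [0.5395 0.1671] 0.1275 -0.2142
[0.413  0.1871] [0.5383 0.1599] 0.1282 -0.2142
mid [0.4841 0.2131] -0.2141 [np.float64(0.081), np.float64(0.081)]
mid [0.4843 0.213 ] -0.214 [np.float64(0.0662), np.float64(0.0662)]
bed mid [0.4832 0.2123] -0.2141
pin tip [0.4989 0.2103]
[ 0.52857166 -0.21379524  0.0226458 ]
0.023286493052166908 59.57214832305908 [ 0.52835237 -0.21366659  0.02224881]
9.3833 0.02289159316009843 59.138140082359314 [ 0.82180703  0.12160373 -2.695954  ] [ 0.52706672 -0.21304027  0.13877623]
```

View pics/w_g.png

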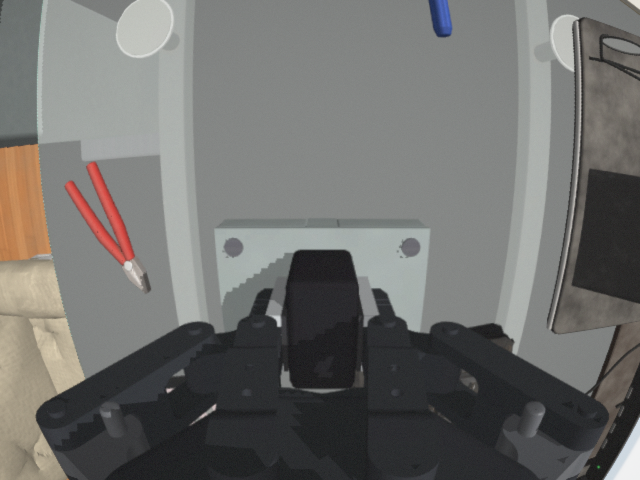

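The grip is good: the width reads 23 mm and the cover hangs square, with its top edge at row 229 and its screws at (233,247) and (410,247). I'll check the y offset in the hand, then carry it over the pin and lower it while feeling for contact.

```bash
python3 - <<'E'
from h import *
s=np.load("w_g.npy",allow_pickle=True).item()
e=np.array([.52707,-.21304]);zt=.1388-.022+.019
dy=[]
for p,z in(((217,229),zt),((428,229),zt),((233,247),zt),((410,247),zt)):
    print((onz(s,p,z)[:2]-e).round(4))
yaw=-.214;ex=np.array([np.cos(yaw),np.sin(yaw)]);c=np.array([.4842,.213])
pin=np.array([.4989,.2103]);px=(pin-c)@ex;print("pin x",px,"y",(pin-c)@[-ex[1],ex[0]])
p=c+px*ex;r=[np.pi,0,np.pi/2+yaw]
manip.move_to([*p,.14],r)
manip.move_straight([*p,.075],v=.1);manip.dwell(.2)
st=manip.read_state();print(st["t"],st["eef_pos"],st["contact_force"],st["eef_rot"],"target",p)
hit=manip.move_straight([*p,.0485],v=.02,stop_force=4)
st=manip.read_state();print(hit,st["t"],st["eef_pos"],st["contact_force"],st["moment"])
E
```

```text
[-0.0442  0.0298]
[0.0435 0.0298]
[-0.0378  0.022 ]
[0.0362 0.0221]
pin x 0.01493808195330668 y 0.00048343309391586176
11.95 [0.49959191 0.2101275  0.07592475] [-0.37403923  0.02503976 -1.10628009] [ 3.13993962e+00 -1.01818547e-03  1.35679036e+00] target [0.49879733 0.20982759]
False 13.425 [0.49895994 0.20989032 0.04866751] [-0.09102443 -0.20696683 -2.04294511] [-0.01466365  0.00448935  0.01603291]
```

It went down over the pin with no contact: the underside is at about 27 mm, against 34 mm if it were riding on the tip. Now I'll press.

```bash
python3 - <<'E'
from h import *
manip.dwell(.2)
st=manip.read_state();x,y,_=st["eef_pos"]
for z in(.045,.0425,.041,.0395,.038):
    hit=manip.move_straight([x,y,z],v=.015,stop_force=22);manip.dwell(.2)
    st=manip.read_state();print(z,hit,round(st["t"],2),st["eef_pos"].round(4),st["contact_force"].round(1),st["width"].round(4),round(st["grip_force"]))
    if hit or st["contact_force"][2]>18: break
s=snap("wrist");cv2.imwrite("pics/w_e.png",s["pixels"])
E
```

```text
Traceback (most recent call last):
AttributeError: 'float' object has no attribute 'round'
```

```bash
python3 - <<'E'
from h import *
x,y=.49896,.20989
for z in(.045,.0425,.041,.0395,.038):
    hit=manip.move_straight([x,y,z],v=.015,stop_force=22);manip.dwell(.2)
    st=manip.read_state();print(z,hit,round(st["t"],2),st["eef_pos"].round(4),st["contact_force"].round(1),round(st["width"],4),round(st["grip_force"]))
    if hit or st["contact_force"][2]>18: break
s=snap("wrist");cv2.imwrite("pics/w_e.png",s["pixels"])
E
```

```text
0.045 False 14.66 [0.499  0.2099 0.0456] [-2.5 -0.9  5.5] 0.0234 60
0.0425 False 15.18 [0.4991 0.2099 0.0436] [-3.  -0.2  8.5] 0.0235 60
0.041 False 15.62 [0.4991 0.2099 0.0424] [-4.3 -1.2  9.7] 0.0233 61
0.0395 False 16.07 [0.4991 0.21   0.0421] [-6.2 -3.2 18. ] 0.0236 62
0.038 False 16.52 [0.4992 0.21   0.0421] [-8.8 -3.3 26.2] 0.023 63
```

View pics/w_e.png

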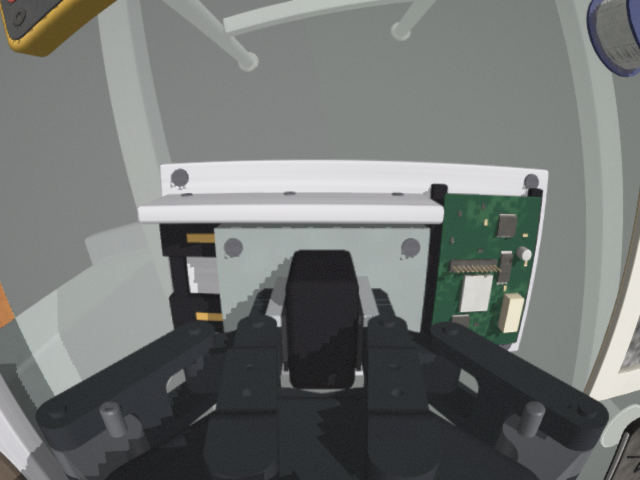

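The picture shows the cover square between the fences, with its screws still at (233,247) and (410,247), so it hasn't slipped in the hand. The tool stopped at z = 0.0421, which is the bottom stop, and the force rose to 26 N.

```bash
python3 -c "
from plant import manip
print(manip.job_done())"
```

```text
the job is handed in; nothing more can be done
None
```

The job is handed in: the cover dropped over the pin on the first try and was pressed to the bed's bottom stop (tool stopped at z = 42 mm, 26 N), with the handle still gripped and about 16.5 s of the 51 s used; no verdict was returned.

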